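# Coating check on an overhanging bracket

## Robot

A 6-joint arm with a two-finger parallel gripper is mounted at the origin on a cart in front of the work surface, level with it; the furniture and walls round the work are solid. World frame = base frame: x ahead of the robot, y to its left, z up, the work surface at z = 0. Lengths are in m, angles in rad, forces in N, time in s.
With the tool pointing down it reaches from about 0.25 to 0.725 m from the base axis. Payload 4 kg.
Tool frame: the origin (TCP) lies midway between the tips of the shut fingers; the grasp point (between the pads) lies 19 mm behind it; z points along the fingers, y is the line along which they close (so a half turn about z gives the same grasp; the last joint's range is limited). The gripper opens to 85 mm and grips with 20 to 120 N. Pads are 22 mm wide; open, the fingers measure 114 mm over their backs; the gripper's body (76 mm by 85 mm) begins 54 mm behind the grasp point. The pads swing forward as they close: fully open they stand 13 mm farther back than shut.
Start: joints at [-1.189, 0.241, 0.005, 1.335, 0, 1.571], TCP at [0.186, -0.464, 0.231] pointing down, gripper open.
Joint ranges: [-2.72, 2.72], [-1.05, 1.87], [-1.09, 1.28], [-1.99, 2.15], [-1.42, 1.44], [-3.14, 3.14]. Speed limits (rad/s): [2.79, 2.79, 3.14, 3.14, 3.14, 3.14].

## Interface

Orientations are given as [roll, pitch, yaw] about the fixed x, y, z axes, in that order (R = Rz(yaw) Ry(pitch) Rx(roll)).
In Python, from rig import r, grab_frame gives the robot as it stands. Calls block until the motion is done:
- r.move_to(position, orientation): joint-space move of the TCP to a pose.
- r.move_straight(position, ori=None, feed=0.15, threshold=None): straight line of the TCP; ori=None keeps the orientation; feed is the mean speed in m/s. With threshold (N) it stops when the force on the tool has changed by that much, and returns True; else False.
- r.move_joints(angles): joint-space move.
- r.move_gripper(opening): finger opening in m; the grip force is fixed at half the most; returns when the fingers have stopped.
- r.wait(seconds).
- r.ik(position, orientation): joint angles nearest the present ones, or None.
- grab_frame(name): name is "scene" or "top"; returns a dict with "img" (480x640x3 uint8, red, green, blue), "range_z" (480x640 float32, m along the optical axis (not along the pixel's ray), 0 where there is no reading), "fx", "fy", "cx", "cy" (pixels), "extrinsics" (4x4, takes a point from world to camera coordinates). Camera axes: x right, y up, looking along -z (the intrinsics and any distortion apply to the point x, -y, -z); pixel columns grow to the right and rows downward; lengths in m; the calibration is good to about 2 mm. A picture is of the moment at which its call begins.
A pose or a line that the arm cannot do raises r.MotionError and nothing moves.
- r.sign_off(): hands the job in; it is judged then, once.
Readings, each from a call of its own:
- r.get_time(): time.
- r.get_joint_pos(): joint angles.
- r.get_joint_velocities(): joint speeds.
- r.get_effort(): joint torques, N m.
- r.get_eef_pos(): TCP position.
- r.get_orientation(): TCP orientation.
- r.get_force(): force on the tool from outside, world axes, zero at the start.
- r.get_wrist_torque(): the same for the moment, N m.
- r.get_width(): finger opening in m.
- r.get_gripper_force(): force on a finger pad.
Only numpy, scipy, OpenCV 4.12 (cv2) and the standard library are available. Lean on these libraries where they do the work, as an engineer would, in place of code of your own. Each camera call takes 0.05 s, during which the arm holds its last target. There are 200 camera calls.

## Task

Check the coating on the blue bracket that stands loose on the inspection fixture: take the orange spring clip off the tray wall and clip it from above over the bracket's upright flange and the fixture's back plate together, so that the bracket cannot tip, and let go of it. Then lift the coating gauge out of its cradle and hold its probe inside the ring on the bracket's sloping face, square to that face, pressed lightly so that the sprung sleeve is pushed in about half of its travel. Finish while still holding the gauge there; do not let go, and leave the marker, screwdriver and tin alone.

Things in the scene. Friction and masses are not known exactly. Their poses are not given: they have to be found in the camera images.
- clip_handles (a point): Midway between the two orange handles of the spring clip, 45 mm above its pivot. The handles face along the clip's x (across the wall it grips), 20 mm wide along y, 43 mm over their outsides here, 49 mm at their upper ends 16 mm higher; they reach 38 mm lower. Squeeze them together to open the jaws: 6 N starts it, 9 N holds it at its stop, about 26 mm over the outsides
- clip: Spring clip with orange handles, 97 mm tall, 22 mm wide, 70 g, parked upright, jaws down, on the tray's near wall. Origin on its pivot (6 mm barrel radius), z up; x lies across the wall it grips. Pushed right down, the barrel rests on the edge of the wall
- clip_pads (a point): Middle of the gap between the clip's two black jaw pads, 26 mm below the pivot, 71 mm below clip_handles. Pads 18 mm tall, 22 mm wide, parallel and 10 mm apart as on the tray wall; fully open the gap is 16 mm at their top, 23 mm at the bottom. The jaws end 10 mm below this point
- clip_jaw (a joint): opening angle of the clip, rad: 0 with the jaws 10 mm apart as on the tray wall, 0.38 fully open, negative when nearer shut; sprung shut
- tray: Plywood tray 150 x 200 mm (x, y), 75 mm high, walls 10 mm, fixed. Origin at the centre of its underside. The near wall, on which the clip sits, runs along the tray's y, its middle at x = -70 mm. Things inside are under 30 mm high
- fixture: Metal inspection fixture, fixed: a step 50 mm high (x -8 to +35 mm) and behind it an upright back plate 7 mm thick (x 35 to 42 mm), 150 mm wide along y, top edge at z = 110 mm. Origin on the table, z up, x pointing from the step to the plate. Behind the plate two braces reach up to z = 73 mm
- bracket: Loose blue bracket, 3 mm sheet, 130 mm wide, about 220 g. Origin on its back face at the seat's underside, axes as the fixture's. Upright flange (59 mm high) stands against the back plate: together 10 mm thick, middle at x = 37 mm of the fixture. The seat lies 45 mm deep on the step, then a face slopes 20 degrees down for 60 mm, overhanging: pressed there it tips unless clipped
- spot: White ring, 26 mm across, with a dot in the centre, on the sloping face, 34 mm down the slope from the bend. Origin at its centre on the surface; z is square to the face (leaning 20 degrees from vertical towards the fixture's -x), y along the bracket's width
- cradle: Grey plastic cradle 70 x 92 mm, 60 mm high, fixed; origin at the centre of its underside. The gauge stands in it with 2 mm play all round, same yaw, its housing's lower end 34 mm above the table; lift it straight up by 60 mm to clear
- gauge_grip (a point): Where to hold the coating gauge: on its axis, 72 mm above the housing's lower end. 96 mm above the tip of the sleeve while that is out. z up along the gauge, y along its 46 mm width, x along its 26 mm thickness
- gauge: Coating gauge: a black box 26 mm thick (x), 46 mm wide (y, yellow sides), 92 mm tall, about 175 g, standing upright in the cradle, with a small screen on its -x side and the probe underneath. Origin at the middle of the housing's lower end, 72 mm below gauge_grip
- gauge_tip (a point): Centre of the probe's flat end, the lower end of the sprung sleeve (16 mm diameter), 24 mm below the housing while the sleeve is out; z up along the gauge
- gauge_sleeve (a joint): how far the sprung sleeve is pushed in, m: 0 out, 0.008 hard home. It starts to move at 1.2 N, takes 3.6 N at half travel (0.004) and 6 N when home
- marker: Red and black marker pen, 135 mm, lying on the table: bystander
- screwdriver_red: Red screwdriver, 160 mm, lying on the table: bystander
- grease_tin: White tin with a red lid, 66 mm, standing farther back: bystander
Mind the look-alikes: they are no part of the job. What is shaped like the gauge but green is not meant. Leave any purple look-alike of the clip alone.

How it is judged:
On the way, in this order (a step that is already met when the one before it is completed fails the run):
1. the clip grips the bracket's flange and the back plate together and the fingers have let go of it (x of clip_pads in the frame of fixture between 0.028 and 0.046 m and y of clip_pads in the frame of fixture between -0.062 and 0.062 m and z of clip_pads in the frame of fixture between 0.07 and 0.104 m and angle between clip_pads's own z axis and vertical below 0.3 rad and contact force between clip and bracket above 3 N and contact force between clip and fixture above 3 N and contact force between the fingers and clip below 0.5 N and x of bracket in the frame of fixture between 0.028 and 0.04 m and z of bracket in the frame of fixture between 0.046 and 0.054 m and angle between the z axis of bracket and the z axis of fixture, either way round below 0.06 rad), for 0.3 s.
2. the gauge is lifted clear of its cradle (z of gauge_tip in the frame of cradle above 0.06 m and contact force between gauge and cradle below 0.1 N and contact force between the fingers and gauge above 1 N), for 0.1 s.
At the end, for the whole second after the job is handed in: Clip grips flange and back plate, pads 6 to 40 mm below the edge, released; bracket seated within 4 mm and 3 degrees; gauge held by the fingers alone, tip within 6 mm of the ring's centre, square within 7 degrees, sleeve in by 2 to 7.2 mm, force 1 to 9 N (all of step 1 and distance between gauge_tip and spot below 0.006 m and angle between the z axis of gauge_tip and the z axis of spot, either way round below 0.12 rad and value of joint gauge_sleeve between 0.002 and 0.0072 m and contact force between gauge and bracket between 1 and 9 N and contact force between the fingers and gauge above 2 N and contact force between gauge and cradle below 0.3 N and contact force between gauge and fixture below 0.3 N and contact force between gauge and clip below 0.3 N and linear speed of each of bracket, clip below 0.01 m/s); the arm keeps its last pose, push and grip.
It fails at once if the gauge is driven into something with more than 25 N (contact force between gauge and bracket above 25 N or contact force between gauge and fixture above 25 N).
It fails at once if the bracket is knocked off its seat (angle between the z axis of bracket and the z axis of fixture, either way round above 0.35 rad).
It fails at once if a bystander is disturbed (distance of any of marker, screwdriver_red, grease_tin from where it was at the start of the episode above 0.03 m).
It also fails if it takes over 61 s, if anything falls off the work surface, if the arm or the gripper's body presses on something with over 40 N, if the wrist force passes 120 N, or if a joint passes its speed limit or range.

## Working session

There is one attempt and no reset: what is moved stays moved. The work goes in short steps, each a Python script; the robot and the scene stay as the last script left them, time stands still between calls to the robot, and variables do not carry over. Pictures are saved under pics/ and viewed, at most 10 in all, crops included, and the job is handed in when it is done.

```bash
mkdir -p pics; ls; python3 - <<'E'
from rig import r, grab_frame
import cv2,numpy as np
for n in("scene","top"):
    f=grab_frame(n); cv2.imwrite(f"pics/{n}0.png",f["img"][...,::-1]); np.savez(f"{n}0.npz",**f)
    print(n,f["fx"],f["fy"],f["cx"],f["cy"],[k for k in f]); print(np.round(f["extrinsics"],3), (f["range_z"]>0).mean())
print(r.get_time())
E
```

```text
pics
scene 506.39476763649725 506.39476763649725 317.56687789248286 244.74310113833087 ['img', 'range_z', 'fx', 'fy', 'cx', 'cy', 'extrinsics']
[[ 0.727 -0.687  0.014 -0.382]
 [ 0.526  0.569  0.632 -0.378]
 [-0.442 -0.452  0.775 -1.161]
 [ 0.     0.     0.     1.   ]] 0.995859375
top 451.5901292551005 451.5901292551005 313.7610203114995 239.09521422172975 ['img', 'range_z', 'fx', 'fy', 'cx', 'cy', 'extrinsics']
[[ 0.021 -1.     0.002  0.028]
 [ 0.976  0.021  0.216 -0.581]
 [-0.216 -0.003  0.976 -1.08 ]
 [ 0.     0.     0.     1.   ]] 0.995927734375
0.1
```

View pics/scene0.png

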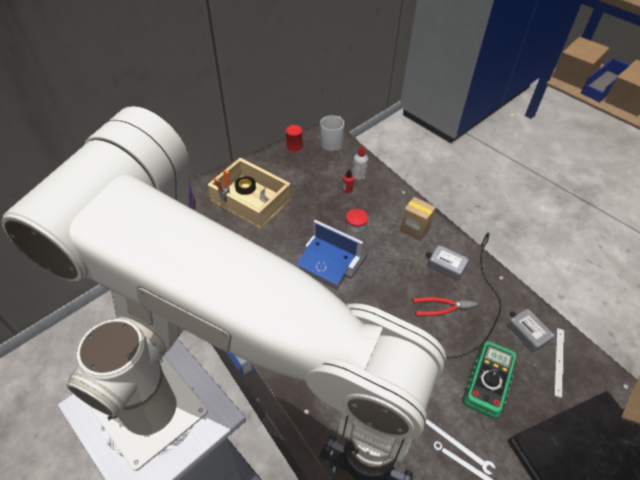

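View pics/top0.png

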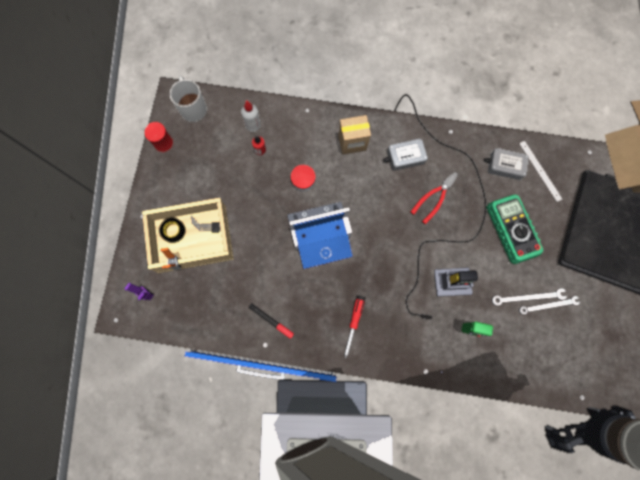

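The top view shows these candidates:
- **Clip:** orange at (172,258) on the tray's near wall. The look-alike is purple at (138,291).
- **Gauge:** black and yellow at (458,278) in the grey cradle. The look-alike is green at (480,328), and the green multimeter is at (515,230).
- **Bracket:** blue at (323,240), with its ring at (326,254).

I choose the orange clip and the black/yellow gauge, and will check both in a crop.

```bash
cat > h.py <<'E'
import numpy as np, cv2
def cloud(f):
    d=f["range_z"]; v,u=np.indices(d.shape)
    p=np.stack([(u-f["cx"])/f["fx"]*d,-(v-f["cy"])/f["fy"]*d,-d],-1)
    E=np.array(f["extrinsics"]); return (p-E[:3,3])@E[:3,:3]
def box(f,u0,u1,v0,v1):
    m=np.zeros(f["range_z"].shape,bool); m[v0:v1,u0:u1]=True; return m&(f["range_z"]>0)
def hsv(f): return cv2.cvtColor(np.ascontiguousarray(f["img"]),cv2.COLOR_RGB2HSV)
def rect(p,name):
    (c,s,a)=cv2.minAreaRect((p[:,:2]*1000).astype(np.float32)); print(name,len(p),"c",np.round(c,1),"s",np.round(s,1),"a",round(a,1),"z",np.round(np.percentile(p[:,2],[2,50,98])*1000,1))
E
python3 - <<'E'
from h import *
f=dict(np.load("top0.npz")); P=cloud(f); H=hsv(f); img=f["img"][...,::-1]
z=P[...,2]
print("table z",np.median(z[box(f,240,280,190,280)]))
t=box(f,135,235,190,275); rect(P[t&(abs(z-.075)<.006)],"tray top")
o=box(f,150,195,240,275)&(H[...,0]<13)&(H[...,1]>170)&(H[...,2]>90); rect(P[o],"orange"); rect(P[o&(z>.12)],"orange hi")
b=box(f,280,360,195,275)
rect(P[b&(abs(z-.11)<.006)],"plate top")
bl=b&(H[...,0]>100)&(H[...,0]<125)&(H[...,1]>120)
rect(P[bl],"blue"); rect(P[bl&(abs(z-.053)<.003)],"seat")
w=box(f,315,340,243,265)&(H[...,1]<140); rect(P[w],"ring"); vv,uu=np.nonzero(w); print("ring px",uu.mean(),vv.mean(),uu.min(),uu.max(),vv.min(),vv.max())
c=box(f,425,490,258,305); rect(P[c&(abs(z-.06)<.006)],"cradle top"); rect(P[c&(abs(z-.126)<.008)],"gauge top")
y=c&(H[...,0]>20)&(H[...,0]<35)&(H[...,1]>130); rect(P[y],"yellow")
cr=[cv2.resize(img[v:v+60,u:u+80],(400,300),interpolation=cv2.INTER_CUBIC) for u,v in((130,210),(285,205),(420,250),(440,290))]
cv2.imwrite("pics/crop.png",np.vstack([np.hstack(cr[:2]),np.hstack(cr[2:])]))
E
```

```text
table z 0.0003943546137736533
tray top 1079 c [582.9 365.4] s [160.4 201.5] a 12.0 z [69.7 74.9 79.4]
orange 55 c [510.6 384.6] s [43.5 14. ] a 8.8 z [103.5 130.7 143.8]
orange hi 36 c [510.6 384.6] s [43.5 14. ] a 8.8 z [120.4 139.3 144. ]
plate top 267 c [626.1  27.8] s [ 11.9 148.5] a 15.6 z [105.  109.9 114.1]
blue 2119 c [574.7  16.3] s [ 99.6 129.6] a 15.5 z [ 33.4  51.4 102. ]
seat 835 c [590.4  20. ] s [ 67.  127.8] a 14.4 z [50.2 53.  55.8]
ring 148 c [ 5.439e+02 -3.000e-01] s [41.5 54. ] a 3.8 z [-2.9 36.6 49.8]
ring px 328.56081081081084 257.0135135135135 319 339 247 264
cradle top 97 c [ 486.8 -323.1] s [40.8 62.6] a 4.2 z [54.4 59.9 65.5]
gauge top 216 c [ 485.7 -322.3] s [26.4 46.9] a 6.3 z [119.1 125.9 129.9]
yellow 62 c [ 484.1 -301.3] s [18.8  4.3] a 8.0 z [ 71.2  98.3 121.1]
```

View pics/crop.png

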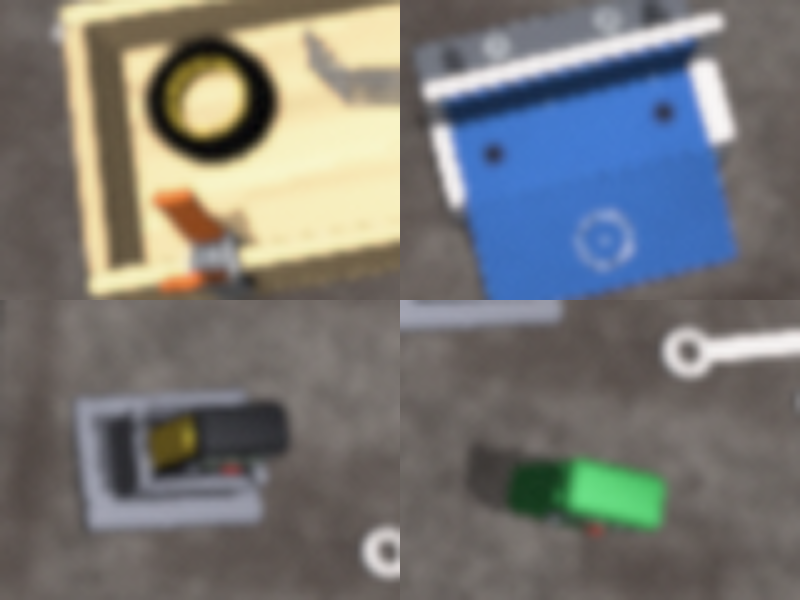

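The crop confirms the choices: the orange clip sits on the near wall at about (172,258), the gauge is in its cradle, and the ring is at about (326,253). Next I'll refine the yaws and centres.

```bash
cat > meas.py <<'E'
from h import *
def line(p,n):
    vx,vy,x0,y0=cv2.fitLine((p[:,:2]*1000).astype(np.float32),cv2.DIST_HUBER,0,.01,.01).ravel()
    d=np.array([vx,vy]); d*=np.sign(d[1]) ; c=np.array([x0,y0]); 
    yaw=np.degrees(np.arctan2(-d[0],d[1])); s=(p[:,:2]*1000-c)@d; q=(p[:,:2]*1000-c)@np.array([d[1],-d[0]])
    print(n,len(p),"yaw",round(yaw,2),"c",np.round(c,1),"s 2/98",np.round(np.percentile(s,[1,99]),1),"perp",np.round(np.percentile(q,[5,95]),1)); return c,d,s
def run(f,name):
    P=cloud(f);H=hsv(f);z=P[...,2]; X=P[...,:2]*1000; ok=f["range_z"]>0
    th=np.radians(11.); R=np.array([[np.cos(th),-np.sin(th)],[np.sin(th),np.cos(th)]])
    L=(X-[583,365])@R
    top=ok&(abs(z-.075)<.004)
    for nm,m in(("near",(abs(L[...,0]+70)<9)&(abs(L[...,1])<100)),("far",(abs(L[...,0]-70)<9)&(abs(L[...,1])<100))):
        if (top&m).sum()>20: line(P[top&m],name+" tray "+nm)
    th=np.radians(15.5); R=np.array([[np.cos(th),-np.sin(th)],[np.sin(th),np.cos(th)]])
    L=(X-[590,18])@R
    m=ok&(abs(z-.11)<.004)&(abs(L[...,0]-37)<12)&(abs(L[...,1])<85); line(P[m],name+" plate top")
    bl=ok&(H[...,0]>100)&(H[...,0]<125)&(H[...,1]>120)&(abs(L[...,1])<90)&(L[...,0]>-100)&(L[...,0]<60); rect(P[bl],name+" blue")
    # ring: non-blue within the slope area
    m=ok&(abs(L[...,0]+42)<22)&(abs(L[...,1])<40)&(H[...,1]<150)&(z>.02); 
    if m.sum()>5: rect(P[m],name+" ring"); vv,uu=np.nonzero(m); print("px",uu.mean(),vv.mean(), "med L",np.round(L[m].mean(0),1))
    o=ok&(H[...,0]<16)&(H[...,1]>150)&(H[...,2]>70)&(np.hypot(X[...,0]-510,X[...,1]-385)<45)&(z>.09)
    if o.sum()>5:
        th=np.radians(11.); R=np.array([[np.cos(th),-np.sin(th)],[np.sin(th),np.cos(th)]])
        q=P[o]; l=(q[:,:2]*1000-[510,385])@R
        for s in(-1,1):
            k=l[:,0]*s>5
            if k.sum(): print(name,"handle",s,k.sum(),np.round(np.median(q[k]*1000,0),1),"y span",np.round(np.percentile(l[k,1],[3,97]),1),"x",np.round(np.percentile(l[k,0],[3,97]),1),"z",np.round(np.percentile(q[k,2]*1000,[3,97]),1))
if __name__=="__main__":
    for n in("top","scene"): run(dict(np.load(n+"0.npz")),n)
E
python3 meas.py
```

```text
top tray near 258 yaw 11.32 c [518.9 346.8] s 2/98 [-92.1 102. ] perp [-4.2  4.5]
top tray far 316 yaw 11.57 c [654.1 379.5] s 2/98 [-98.4  97.6] perp [-5.5  5.5]
top plate top 243 yaw 15.42 c [625.8  28. ] s 2/98 [-72.5  72.6] perp [-5.  5.]
top blue 2119 c [574.7  16.3] s [ 99.6 129.6] a 15.5 z [ 33.4  51.4 102. ]
top ring 123 c [547.4   6.2] s [39.3 77.2] a 15.7 z [30.9 41.2 50.6]
px 326.1463414634146 253.6829268292683 med L [-43.8   1.4]
top handle -1 18 [491.2 379.1 141.6] y span [-8.6  7.2] x [-21.7 -16.2] z [130.5 144.2]
top handle 1 60 [526.1 387.5 122.3] y span [-7.  6.] x [10.4 22.4] z [ 99.1 143.4]
scene tray near 163 yaw 11.5 c [516. 342.] s 2/98 [-88.6 106.9] perp [-4.5  6.7]
scene tray far 163 yaw 11.74 c [651.6 378.3] s 2/98 [-97.4  97.4] perp [-5.5  5.9]
scene plate top 187 yaw 15.35 c [622.7  26.3] s 2/98 [-72.   73.3] perp [-5.4  6.2]
scene blue 1972 c [571.3  17.4] s [105.6 131.2] a 15.4 z [ 32.6  52.  102.9]
scene ring 109 c [535.6  13.7] s [34.3 51.1] a 66.8 z [31.  41.6 49.7]
px 320.08256880733944 266.64220183486236 med L [-46.1   5.1]
scene handle -1 39 [489.6 380.3 132.2] y span [-8.2  8.9] x [-25.5 -14.5] z [ 98.6 143.9]
scene handle 1 84 [522.6 388.8 118.8] y span [-7.  12.8] x [ 6.6 18.7] z [ 94.5 143.3]
```

```bash
cat > pl.py <<'E'
import numpy as np
from rig import r, grab_frame
pi=np.pi
def best(pos,yaws):
    o=[]
    for y in yaws:
        q=r.ik(pos,[pi,0,y])
        if q is not None: o.append((abs(q[5]),y,q))
    return min(o,key=lambda t:t[0]) if o else None
FY=np.radians(15.4); Rf=np.array([[np.cos(FY),-np.sin(FY)],[np.sin(FY),np.cos(FY)]])
FO=np.array([.6242,.0272])-Rf@[.037,0]   # fixture origin
def fx(x,y): return FO+Rf@[x,y]
CY=np.radians(11.5)
E
python3 - <<'E'
from pl import *
for n,p,y in(("clip",[.509,.385,.105],CY),("fix",[*fx(.037,0),.143],FY),("fixhi",[*fx(.037,0),.20],FY)):
    b=best(p,[y+pi/2,y-pi/2]); print(n,np.round(p,3),b and (round(b[1],2),np.round(b[2],2)))
b=best([.486,-.322,.087],[np.radians(6),np.radians(186),np.radians(-174)]); print(b)
y=best([.509,.385,.105],[CY+pi/2,CY-pi/2])[1]
r.move_to([.509,.385,.21],[pi,0,y]); r.move_straight([.509,.385,.105],feed=.12,threshold=8)
print(r.get_eef_pos(),r.get_force()); r.move_gripper(.02); print(r.get_width(),r.get_gripper_force(),r.get_force(),r.get_time())
E
```

```text
clip [0.509 0.385 0.105] (np.float64(-1.37), array([ 0.65,  0.59,  0.2 ,  1.18,  0.  , -1.12]))
fix [0.624 0.027 0.143] (np.float64(1.84), array([0.04, 0.53, 0.21, 1.25, 0.  , 1.35]))
fixhi [0.624 0.027 0.2  ] (np.float64(1.84), array([0.04, 0.51, 0.31, 1.38, 0.  , 1.35]))
(np.float64(0.6898679420618024), np.float64(3.246312408709453), array([-0.58514819,  0.49952747, -0.0039211 ,  1.06734775,  0.        ,
       -0.68986794]))
[0.50961851 0.38538364 0.10599446] [-0.27010166  0.26779402  0.1158287 ]
0.02355108273974355 61.57721400260925 [1.2900251  0.78585046 9.82145492] 4.8833
```

```bash
python3 - <<'E'
from pl import *
from h import *
r.move_straight([.509,.385,.22],feed=.12); print(r.get_width(),r.get_force())
r.move_to([*fx(.037,0),.21],[pi,0,FY-pi/2]); print(r.get_eef_pos(),r.get_time())
for n in("top","scene"):
    f=grab_frame(n); np.savez(n+"1.npz",**f)
    u,v=((280,190) if n=="top" else (270,170)); cv2.imwrite(f"pics/{n}1.png",cv2.resize(f["img"][v:v+105,u:u+100,::-1],(400,420),interpolation=cv2.INTER_CUBIC))
a=[cv2.imread(f"pics/{n}1.png") for n in("top","scene")]; cv2.imwrite("pics/hover.png",np.hstack(a))
E
```

```text
0.023454228924817754 [ 0.18119692 -0.24716138 -1.15291589]
[0.62415064 0.02839537 0.20997114] 7.3917
```

View pics/hover.png

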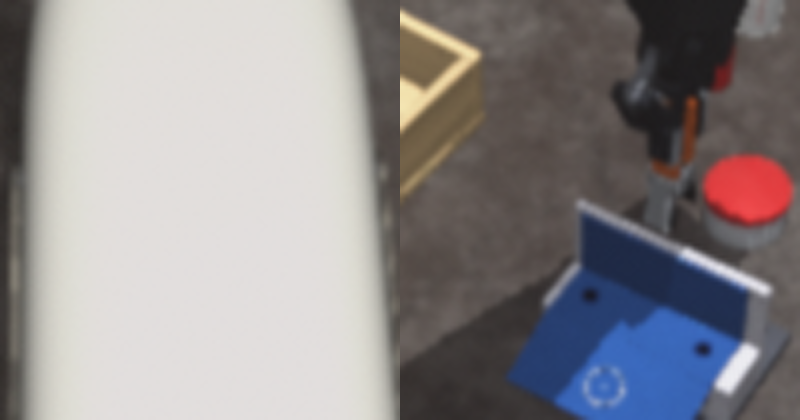

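Top is blocked by the arm. In the scene view the clip hangs from the fingers just above the plate, with its jaw at about (660,200) in the crop and the ring at (604,386). Next I'll check its tilt and offset from the depth.

```bash
python3 - <<'E'
from pl import *
from h import *
f=dict(np.load("scene1.npz")); P=cloud(f); L=(P[...,:2]-FO)@Rf*1000; z=P[...,2]*1000; ok=(f["range_z"]>0)&(abs(L[...,0]-37)<45)&(abs(L[...,1])<45)
for a in range(100,215,8):
    m=ok&(z>=a)&(z<a+8)
    if m.sum()>3: print(a,m.sum(),"x",np.round(np.percentile(L[m][:,0],[5,50,95]),1),"y",np.round(np.percentile(L[m][:,1],[5,50,95]),1))
E
```

```text
100 72 x [29.2 32.1 39.3] y [-41.4  -2.   40.6]
108 98 x [29.6 35.5 41.6] y [-38.8   0.2  39.2]
148 21 x [15.  17.8 48.3] y [-7.  -1.4  9.9]
156 24 x [15.7 18.1 45.1] y [-6.9 -0.5 11.8]
164 26 x [16.5 19.8 51. ] y [-7.3 -2.2 11.7]
172 21 x [18.8 21.2 25.4] y [-5.3  4.2 13. ]
180 33 x [20.1 24.1 44.8] y [-8.1 -1.6 13.9]
188 30 x [20.8 25.4 45.2] y [-7.9 -2.5 11.9]
196 19 x [21.7 24.6 43.3] y [-5.1 -1.4  8.7]
204 8 x [18.7 42.3 45.7] y [-5.5 -4.2 -0.7]
212 20 x [11.4 21.5 49.6] y [-8.5 -5.2 -1. ]
```

```bash
python3 - <<'E'
from pl import *
p=fx(.037,0)
print(r.move_straight([*p,.144],feed=.06,threshold=6),r.get_eef_pos(),r.get_force())
E
```

```text
False [0.62466756 0.02721687 0.14438787] [ 0.60762216  0.44744912 -0.76484644]
```

```bash
python3 - <<'E'
from pl import *
from h import *
from meas import line
p=fx(.037,0)
r.move_gripper(.085); print(r.get_width(),r.get_force())
r.move_straight([*p,.23],feed=.15)
y=np.radians(186)
r.move_to([.486,-.322,.22],[pi,0,y]); print(r.get_eef_pos(),r.get_time())
for n in("top","scene"):
    f=grab_frame(n); np.savez(n+"2.npz",**f)
    u,v=((280,190) if n=="top" else (270,190)); cv2.imwrite(f"pics/{n}2.png",cv2.resize(f["img"][v:v+105,u:u+100,::-1],(400,420),interpolation=cv2.INTER_CUBIC))
    P=cloud(f);L=(P[...,:2]-FO)@Rf*1000; z=P[...,2]*1000; H=hsv(f); ok=(f["range_z"]>0)&(abs(L[...,0]-37)<45)&(abs(L[...,1])<30)
    for a in range(112,185,8):
        m=ok&(z>=a)&(z<a+8)
        if m.sum()>3: print(n,a,m.sum(),"x",np.round(np.percentile(L[m][:,0],[5,50,95]),1),"y",np.round(np.percentile(L[m][:,1],[5,50,95]),1))
    m=(f["range_z"]>0)&(abs(L[...,0]-13)<15)&(abs(L[...,1])<50)&(H[...,0]>100)&(H[...,0]<125)&(H[...,1]>120); print("seat z",np.percentile(z[m],[5,50,95]))
    k=(f["range_z"]>0)&(abs(L[...,0]+42)<22)&(abs(L[...,1])<30)&(H[...,1]<150)&(z>20); vv,uu=np.nonzero(k)
    # robust ring centre: ellipse fit
    pts=(L[k]).astype(np.float32); med=np.median(pts,0); g=np.hypot(*(pts-med).T)<20; print("ring L mean",pts[g].mean(0),"min circle",cv2.minEnclosingCircle(pts[g]))
    m=(f["range_z"]>0)&(abs(z-110)<4)&(abs(L[...,0]-37)<12)&(abs(L[...,1])<85)&((abs(L[...,1])>20)); line(P[m],n+" plate"); print("plate L",L[m].mean(0))
a=[cv2.imread(f"pics/{n}2.png") for n in("top","scene")]; cv2.imwrite("pics/clip.png",np.hstack(a))
E
```

```text
0.08498273720971641 [1.15397336 1.07574721 0.57325363]
[ 0.48633815 -0.32127376  0.21957481] 11.4917
top 112 20 x [25.1 39.4 43.2] y [-27.2   5.4  27.8]
top 120 31 x [25.  37.9 47.7] y [-9.   3.8 12.4]
top 128 37 x [25.3 39.4 48.5] y [-9.1  1.  12.1]
top 136 13 x [46.  48.  50.1] y [-6.1  1.2  9.3]
top 144 16 x [22.  49.6 50.9] y [-6.6  2.1  8.7]
top 152 15 x [20.7 50.8 52.6] y [-5.1  5.4 10.5]
top 160 15 x [41.5 52.6 54.7] y [-7.   0.3 10.2]
top 168 19 x [19.3 54.8 56.5] y [-7.4  2.3 11.2]
top 176 42 x [15.4 55.7 61.4] y [-7.5  3.1  9.8]
top 184 13 x [16.2 56.6 60.6] y [-4.5 -0.8  9.9]
seat z [50.85844411 53.89982777 57.30525371]
ring L mean [-38.427982    2.3331103] min circle ((-42.49137878417969, 1.9081531763076782), 19.61249542236328)
top plate 173 yaw 15.88 c [625.5  28.6] s 2/98 [-74.1  72.4] perp [-4.5  5. ]
plate L [38.83257633  1.43169038]
scene 112 22 x [21.2 25.4 38.4] y [-17.2  -2.4  22. ]
scene 120 34 x [21.5 25.3 44.7] y [-10.   -4.2   9.5]
scene 128 28 x [21.9 31.  46.4] y [-9.  -2.7 11.5]
scene 136 13 x [19.4 21.8 43.5] y [-8.  -0.6  7.6]
scene 144 9 x [17.8 20.1 23.3] y [-6.7  2.3  8.3]
scene 152 10 x [16.2 18.5 22.7] y [-6.5 -3.6  6.8]
seat z [49.95261187 53.46076991 57.67079265]
ring L mean [-42.881783    4.8475122] min circle ((-40.776123046875, 5.085867404937744), 16.873157501220703)
scene plate 108 yaw 16.06 c [626.   14.8] s 2/98 [-60.1  71.6] perp [-4.8  5.5]
plate L [ 35.56148517 -12.01383066]
```

View pics/clip.png

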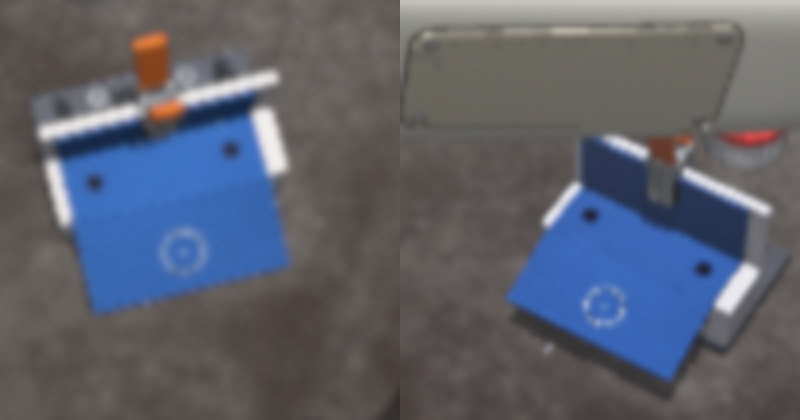

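The clip sits astride flange and plate at about (165,100) in the left crop, nearly upright and centred. The seat is still level at 53 mm. The ring's dot is at top px (325.8,253.0) and scene px (321,266.5). Next I'll triangulate it and grasp the gauge.

```bash
python3 - <<'E'
from pl import *
from h import *
def ray(f,u,v):
    E=f["extrinsics"]; d=E[:3,:3].T@[(u-f["cx"])/f["fx"],-(v-f["cy"])/f["fy"],-1]; return -E[:3,:3].T@E[:3,3],d
n=np.array([*(Rf@[-np.sin(np.radians(20)),0]),np.cos(np.radians(20))])
p0=np.array([*fx(-.010,0),.053]); A=[]
for nm,u,v in(("top",325.75,253),("scene",321,266.5)):
    f=dict(np.load(nm+"2.npz"));o,d=ray(f,u,v); A.append((o,d)); t=((p0-o)@n)/(d@n); x=o+t*d
    print(nm,np.round(x,4),"local",np.round((x[:2]-FO)@Rf,4)*1)
M=np.zeros((3,3));b=np.zeros(3)
for o,d in A:
    d=d/np.linalg.norm(d);Q=np.eye(3)-np.outer(d,d);M+=Q;b+=Q@o
x=np.linalg.solve(M,b);print("tri",x,(x[:2]-FO)@Rf,[np.linalg.norm(np.cross(d/np.linalg.norm(d),x-o)) for o,d in A])
# grasp
y=np.radians(185.5); g=[.4847,-.3218]
r.move_straight([*g,.20],ori=[pi,0,y],feed=.1)
print(r.move_straight([*g,.085],feed=.12,threshold=6),r.get_eef_pos(),r.get_force())
E
```

```text
top [0.5491 0.0087 0.042 ] local [-0.0403  0.0021]
scene [0.5464 0.0093 0.0411] local [-0.0427  0.0034]
tri [0.54830429 0.00934017 0.03991505] [-0.04091349  0.00293599] [np.float64(0.0013393513265559714), np.float64(0.0013393513265561457)]
False [ 0.48535079 -0.32223197  0.0859258 ] [ 0.26842374 -0.04027479  0.6852668 ]
```

```bash
cat >> pl.py <<'E'
from scipy.spatial.transform import Rotation as Ro
SPOT=np.array([.5476,.0089,.0413])
ex=np.array([*(Rf@[1,0]),0]); ey=np.array([*(Rf@[0,1]),0]); ez=np.array([0,0,1.])
a=np.radians(20); N=-np.sin(a)*ex+np.cos(a)*ez
RT=np.stack([np.cross(ey,-N),ey,-N],1); ORI=Ro.from_matrix(RT).as_euler("xyz").tolist()
E
python3 - <<'E'
from pl import *
r.move_gripper(.03); e=np.array(r.get_eef_pos()); print("grip",r.get_width(),r.get_gripper_force(),e,r.get_force())
r.move_straight([e[0],e[1],.18],feed=.1); print(r.get_width(),r.get_force(),r.get_time())
D=e[2]-.010; S=SPOT+N*(D+.04)
q=r.ik(S.tolist(),ORI); print(D,S,ORI,q)
r.move_straight([e[0],e[1],.24],feed=.15)
r.move_to((SPOT+N*(D+.08)).tolist(),ORI)
r.move_straight(S.tolist(),feed=.08); r.wait(.3)
print(r.get_eef_pos(),r.get_force(),r.get_time())
from h import *
f=grab_frame("scene"); np.savez("scene3.npz",**f); P=cloud(f); H=hsv(f)
cv2.imwrite("pics/g.png",cv2.resize(f["img"][170:320,250:400,::-1],(600,600),interpolation=cv2.INTER_CUBIC))
f2=grab_frame("top"); np.savez("top3.npz",**f2); 
E
```

```text
grip 0.045388163442782306 61.225115060806274 [ 0.48510705 -0.32229549  0.08581539] [-0.5894209  -0.76286282  3.80667185]
0.045428435869375214 [ 0.14287366 -0.31752031 -1.40275861] 14.5917
0.07581539101201874 [ 0.50941103 -0.001619    0.15013087] [-3.141592653589793, 0.34906585039886595, -2.872811948782666] [-0.07117703  0.08422679 -0.4754465   0.68057281  0.11429436 -0.32087363]
[ 0.50964973 -0.00165856  0.15068428] [-0.2511945   0.41479587 -1.792235  ] 17.3083
```

View pics/g.png

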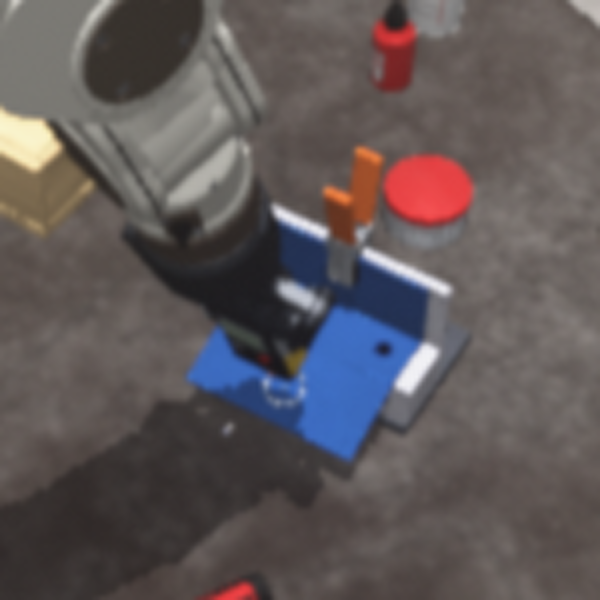

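The gauge is held tilted above the slope, with its lower end at crop (285,370) and the ring at (285,388); the clip is still in place. Next I'll check the offset and tilt in hand from the depth.

```bash
python3 - <<'E'
from pl import *
from h import *
T=np.array(r.get_eef_pos())
for nm in("scene","top"):
    f=dict(np.load(nm+"3.npz")); P=cloud(f); Q=(P-T)@RT*1000; ok=(f["range_z"]>0)&(abs(Q[...,0])<25)&(abs(Q[...,1])<35)
    for a0 in range(0,84,7):
        m=ok&(Q[...,2]>=a0)&(Q[...,2]<a0+7)
        if m.sum()>4: print(nm,a0,m.sum(),"x",np.round(np.percentile(Q[m][:,0],[5,50,95]),1),"y",np.round(np.percentile(Q[m][:,1],[5,50,95]),1))
    v,u=np.nonzero((f["range_z"]>0)&(abs(Q[...,2]-35)<17)&(abs(Q[...,0])<25)&(abs(Q[...,1])<30))
    p=Q[v,u]; s=p[(p[:,0]>8)&(abs(p[:,1])<18)]
    if len(s)>20: A=np.c_[s[:,1:],np.ones(len(s))]; c=np.linalg.lstsq(A,s[:,0],rcond=None)[0]; print("face x=",c,"tilt deg",np.degrees(np.arctan(c[1])),len(s), "x at mid",c@[0,35,1])
E
```

```text
scene 0 11 x [11.5 13.7 14. ] y [-20.2  -6.9  16.4]
scene 7 17 x [ 6.5 13.4 15.5] y [-24.   -9.5  14. ]
scene 14 11 x [ 5.1 13.  14.7] y [-24.1 -11.6  11.9]
scene 21 16 x [-1.3 11.9 14.1] y [-24.6 -20.4   6.9]
scene 28 17 x [-4.4 12.9 14. ] y [-25.3 -21.6  14.5]
scene 35 15 x [ 0.3 12.7 13.7] y [-24.4  -8.9  14.3]
scene 42 6 x [-2.  13.2 13.5] y [-22.3 -10.4   5.9]
face x= [-1.09463662e-02 -3.39805507e-02  1.44112145e+01] tilt deg -1.946193294337337 29 x at mid 13.221895256783805
top 0 13 x [-15.1 -14.6 -11.9] y [-21.    1.4  21.5]
top 7 9 x [-15.  -14.4 -12.3] y [-10.8   5.5  21.8]
top 14 14 x [-15.  -14.5 -11.6] y [-20.3   1.   20.4]
top 21 7 x [-15.  -14.9 -14.6] y [-14.7  -3.6  11.5]
top 28 9 x [-14.9 -14.6 -12.1] y [-10.7   0.4  19.1]
top 35 12 x [-15.1 -14.2 -12.5] y [-20.7   3.3  18.8]
```

The gauge is centred in hand to about 1 mm and within about 1° of the tool axis. Pressing now.

```bash
python3 - <<'E'
from pl import *
D=.0758; f0=np.array(r.get_force())
def at(h): return (SPOT+N*(D+h)).tolist()
r.move_straight(at(.012),feed=.06); r.wait(.3); f0=np.array(r.get_force()); print("f0",f0)
h=.012; Fn=0
while Fn<3.4 and h>-.012:
    h-=.001; r.move_straight(at(h),feed=.02); r.wait(.15)
    Fn=(np.array(r.get_force())-f0)@N; print(round(h,4),round(Fn,2))
e=np.array(r.get_eef_pos()); print("actual h",(e-SPOT)@N-D,"lat",(e-SPOT)@RT[:,:2],r.get_time(),r.get_width(),r.get_force()-f0)
E
```

```text
f0 [-0.64478359  0.05886437 -1.203864  ]
0.011 -0.37
0.01 -0.61
0.009 -0.58
0.008 -0.96
0.007 -0.51
0.006 -0.12
0.005 -1.33
0.004 -1.82
0.003 -0.29
0.002 -0.87
0.001 -1.46
-0.0 -2.12
-0.001 0.55
-0.002 0.78
-0.003 2.23
-0.004 2.12
-0.005 3.85
actual h -0.004944311154410852 lat [-1.38865090e-04 -9.59010653e-05] 25.125 0.045165482206255 [-0.34392729 -1.47551765  3.83592563]
```

```bash
python3 - <<'E'
from pl import *
from h import *
F=[]
for i in range(25): r.wait(.05); F.append(r.get_force())
F=np.array(F)@N; print(F.mean(),F.std(),r.get_time())
for n in("scene","top"):
    f=grab_frame(n); P=cloud(f); L=(P[...,:2]-FO)@Rf*1000; z=P[...,2]*1000; H=hsv(f)
    m=(abs(L[...,0]-13)<15)&(abs(L[...,1])<50)&(H[...,0]>100)&(H[...,0]<125)&(H[...,1]>120)
    if m.sum()>20: print(n,"seat z",np.percentile(z[m],[5,50,95]))
    if n=="scene": cv2.imwrite("pics/end.png",cv2.resize(f["img"][170:320,250:400,::-1],(600,600),interpolation=cv2.INTER_CUBIC))
E
```

```text
1.941635968078723 0.4328513154327174 26.375
scene seat z [50.4667883  53.49075689 57.93115153]
top seat z [50.5211228  53.74667136 57.37206285]
```

View pics/end.png

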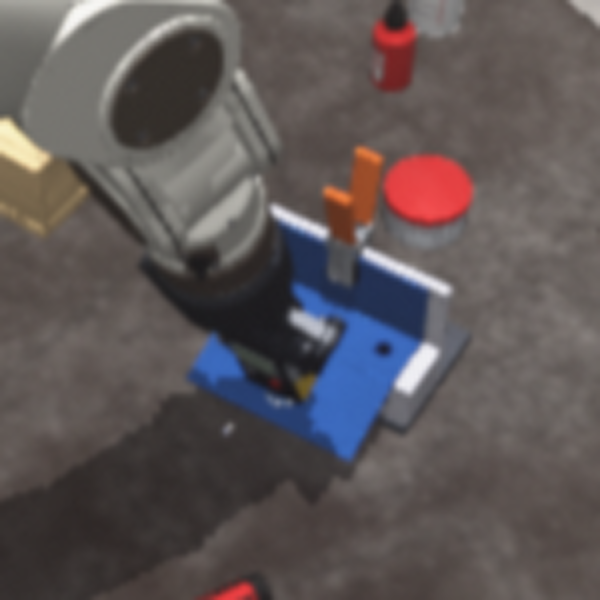

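The probe sits inside the ring, whose near edge shows at (275,400). The clip is in place and the seat is still level. The mean normal force is 1.9 N plus 1.6 N of gauge weight, about 3.6 N, so the sleeve is at about half travel. Handing in.

```bash
python3 -c "
from rig import r
print(r.sign_off())"
```

```text
the job is handed in; nothing more can be done
None
```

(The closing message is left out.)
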